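# Number an offcut in the bench press

## Robot

A 6-joint arm with a two-finger parallel gripper is mounted at the origin on a cart in front of the work surface, level with it; the furniture and walls round the work are solid. World frame = base frame: x ahead of the robot, y to its left, z up, the work surface at z = 0. Lengths are in m, angles in rad, forces in N, time in s.
With the tool pointing down it reaches from about 0.35 to 0.975 m from the base axis. Payload 4.9 kg.
Tool frame: the origin (TCP) lies at the very end of the fingers, on their centre line; the grasp point (between the pads) lies 19 mm behind it (pinch_z is the distance from the TCP to the grasp point, in m); z points along the fingers, y is the line along which they close (so a half turn about z gives the same grasp; the last joint's range is limited). The gripper opens to 85 mm and grips with 20 to 120 N. Pads are 22 mm wide; open, the fingers measure 114 mm over their backs; the gripper's body (76 mm by 85 mm) begins 54 mm behind the grasp point. The pads swing forward as they close: fully open they stand 13 mm farther back than shut.
Start: joints at [-1.375, 0.053, 1.613, -0, 1.476, -0.119], TCP at [0.194, -0.594, 0.199] pointing down, gripper open.
Joint ranges: [-3.01, 3.01], [-1.01, 2.22], [0.06, 2.58], [-1.02, 4.17], [0.09, 2.62], [-3.14, 3.14]. Speed limits (rad/s): [2.57, 2.57, 3.14, 3.14, 3.14, 3.14].

## Interface

Orientations are given as a unit quaternion [w, x, y, z].
In Python, from plant import * gives the robot as it stands. The module is installed in compiled form; this text tells all that it offers.
- The arm moves only by the tool play_rows, never from a script. Its arguments are lists of equal length, an entry for each row: "linear": the shift along the world's x, y, z in m, a list of three; "turn": the turn about the world's z in degrees. A call has 1 to 8 rows; each row shifts and turns the commanded pose from where the row before left it; what a row does not reach is not made up. A row lasts 1/8 s, in which the tool goes at most 62.5 mm and 10.7 degrees, less where a joint would pass 70% of its speed; a pose out of reach is approached as far as the arm can. A call is refused whole if a number of a shift passes 0.0625 or a number of a turn 10.7, either way. A call with a gripper value outside its range is refused whole. "hand" is the finger opening in m, from 0 to 0.0854, set as the call begins (left out, the last holds). The fingers move at their own pace and stop on an object; the grip force is fixed at half the most. Time passes only in rows, so rows that do not move let the fingers close. It gives the time, the measured TCP pose, the force, the opening and the grip force at its end, in the units of the state.
- state(): the state, without advancing time (a new reading comes with each control period).
- grab_frame(name): name is "scene" or "top" or "wrist"; returns the picture (400x640x3 uint8, red, green, blue); there is no depth.
- camera_info(name): a dict with "camera_matrix" (3x3 intrinsics, pixels), "distortion" ([k1, k2, p1, p2, k3] as OpenCV has them; the pictures are not rectified), "origin" and "attitude" of the camera in the world; the wrist camera has in their place "mount" (4x4, takes a point from camera to tool coordinates, whose origin is the TCP and whose axes are the flange's). Camera axes: x right, y down, z forward; pixel columns grow to the right and rows downward; lengths in m; the calibration is good to about 2 mm. A picture is of the moment at which its call begins: read the wrist's pose just before it. camera_info takes no time and is no camera call.
- job_done(): hands the job in; it is judged then, once.
Trained networks look in the newest picture that a camera, given by its name, has taken for a name from the list of things; names that differ only in an ending like _2 or _b are one class to them, and where a whole thing is asked for, a point or a joint stands for the part that bears it (a point fixed in the world has none). Each returns a list of dicts, best first, with "p" (0 to 1); they miss things now and then, are a little off and sometimes report something else, mostly with a low value. They report only what shows in the picture. A call takes as long as a camera call. They do not tell look-alikes from the thing itself.
- trace(camera, thing): "region" (400x640 bool, what is visible of it) and "location" ([column, row] in pixels, amid what is visible of it).
The state is a dict: "time": time; "joint_pos": joint angles; "joint_vel": joint speeds; "joint_efforts": joint torques, N m; "tool_pos": TCP position; "tool_rot": TCP orientation; "contact_force": force on the tool from outside, world axes, zero at the start; "ft_torque": the same for the moment, N m; "gripper_width": opening from 0.0 (shut) to 1.0 (fully open); "grasp_force": force on a finger pad.
Only numpy, scipy, OpenCV 4.12 (cv2) and the standard library are available. Lean on these libraries where they do the work, as an engineer would, in place of code of your own. Each camera call takes 0.05 s, during which the arm holds its last target. There are 200 camera calls.

## Task

Number the walnut offcut in the green numbering press: slide it down the channel until its nose is against the end stop, then press the red palm knob to its halfway stop so that the foot clamps the wood, and wait there a good second without going deeper. Then press the knob fully down to stamp, let it come all the way up again and leave the wood against the stop. Leave the things lying around the press where they are.

Things in the scene. Friction and masses are not known exactly. Their poses are not given: they have to be found in the camera images.
- press: Green bench press bolted to the table. Origin on the table straight below the axis of knob and foot; y along the channel to the end stop, x from the channel to the column (away from the robot), z up. In this frame, mm: base plate x -45..85, y -240..65, top at z 12; head x -24..81, y -25..25, z 77..135, nothing above it but collar, knob and a thin pawl arm in front.
- ram_axis (a point): Point of the bed (top of the base plate, on which the wood slides) straight below knob and foot; axes as press. The channel runs between two rails, inner faces 28 mm either side, 12 mm high, from 70 mm before this point to the stop; from 70 to 98 mm before it they flare out to some 43 mm either side; before that the bed is open.
- stop_face (a point): Centre of the end stop's face, at bed height (30 mm past the ram axis along the press's y); the stop is 14 mm high. Axes as press. The nose of the wood must come to this face.
- walnut: Loose dark brown walnut offcut, 50 wide x 150 long x 22 mm high, about 0.11 kg. Origin at the centre of its underside, its y axis along its length; the +y end (nose) points towards the end stop. It starts on the bed before the channel, a little crooked. Seated, its origin is 75 mm before the stop face, i.e. at press y -45 mm, and its free end 120 mm from the ram axis.
- walnut_nose (a point): Centre of the lower edge of the walnut's nose end (+y end).
- walnut_tail (a point): Centre of the lower edge of the walnut's free end (-y end), the end to push.
- knob_top (a point): Centre of the flat top of the red palm knob, 43 mm in diameter, 192 mm above the table at rest; goes straight down. 10 mm down (force rising from about 1 to 4 N) it meets the halfway stop; there the force must rise to about 9 N before it moves on, 6 mm further (16 mm in all), to the bottom stop at about 13 N. Springs push it up again when let go.
- press_knob (a joint): First stage of the palm knob, m: 0 at rest, 0.010 at the halfway stop and beyond it.
- press_ram (a joint): Second stage (the ram sleeve below the knob), m: 0 at rest and at the halfway stop, 0.006 fully down. The knob has gone down by the sum of the two joints.
- foot_face (a point): Centre of the underside of the brass clamping foot, 26 mm in diameter, 42 mm above the table at rest; it goes down with the knob, meets the top of the wood (34 mm above the table) after 8 mm and then telescopes on a light spring.
- index_wheel (a joint): Brass toothed wheel, 26 mm, on the front of the head, rad: 0 before the stroke. A pawl on the ram turns it one tooth, about 0.6 rad, during the last 4.5 mm of a full stroke; it stays there when the knob rises.
- oak: Loose pale oak block, 45 x 90 x 45 mm, lying on the table behind the infeed; leave it. Origin at the centre of its underside.
- tape: Loose yellow tape measure, 38 x 92 x 67 mm, in front of the press; leave it. Origin at the centre of its underside.
- pencil: Loose flat red carpenter's pencil, 162 mm long, in front of the press; leave it. Origin at the centre of its underside.
- bolt: Loose steel bolt with nut, 75 mm, beyond the end stop; leave it. Origin at the centre of its underside.
- press_foot: The brass clamping foot as a part (its origin is that of press, lowered as it goes down; use foot_face for its position).
Not all that is in view belongs to the job. Leave any purple look-alike of the walnut alone.

How it is judged:
By the outcome, as a careful person would: the job done as asked, in the order asked, and still so for the second after the job is handed in, with the robot touching nothing.
It also fails if it takes over 48 s, if anything falls off the work surface, if the arm or the gripper's body presses on something with over 40 N, if the wrist force passes 120 N, or if a joint passes its speed limit or range.

## Working session

There is one attempt and no reset: what is moved stays moved. The work goes in short steps, Python scripts to look and compute and a tool call to move; the robot and the scene stay as the last step left them, time stands still between calls to the robot, and variables do not carry over. Pictures are saved under pics/ and viewed, at most 11 in all, crops included, and the job is handed in when it is done.

Besides the shell and the picture viewer there is one more tool, called after "Emit:" as name(argument=value, ...) on one line, values as JSON. play_rows: Moves the arm, as the interface text tells. Its arguments: {"type":"object","properties":{"linear":{"type":"array","items":{"type":"array","items":{"type":"number"}}},"turn":{"type":"array","items":{"type":"number"}},"hand":{"type":"number"}},"required":["linear","turn"]}

```bash
mkdir -p pics
cat > h.py <<'E'
from plant import *
import numpy as np, cv2
from scipy.spatial.transform import Rotation as R
def cam(n,s=None):
    c=camera_info(n);K=np.array(c["camera_matrix"]);D=np.array(c["distortion"])
    if "mount" in c:
        M=np.array(c["mount"]);q=s["tool_rot"];r=R.from_quat([q[1],q[2],q[3],q[0]]).as_matrix()
        return K,D,r@M[:3,:3],r@M[:3,3]+np.array(s["tool_pos"])
    a=np.array(c["attitude"]);
    r=a if a.shape==(3,3) else R.from_quat([a[1],a[2],a[3],a[0]]).as_matrix()
    return K,D,r,np.array(c["origin"])
def ray(C,px):
    K,D,r,o=C
    u=cv2.undistortPoints(np.array(px,float).reshape(-1,1,2),K,D).reshape(-1,2)
    return o,np.c_[u,np.ones(len(u))]@r.T
def onz(C,px,z):
    o,d=ray(C,px);return o+d*((z-o[2])/d[:,2])[:,None]
def proj(C,P):
    K,D,r,o=C
    return cv2.projectPoints((np.array(P,float).reshape(-1,3)-o)@r,np.zeros(3),np.zeros(3),K,D)[0].reshape(-1,2)
def save(n,f): cv2.imwrite("pics/"+f,cv2.cvtColor(n,cv2.COLOR_RGB2BGR))
E
python3 - <<'E'
from h import *
s=state();print(s)
a=grab_frame("scene");b=grab_frame("top")
save(a,"s0.png");save(b,"t0.png")
for n in("scene","top"):
    print(camera_info(n))
    C=cam(n)
    for t in("walnut","knob_top","index_wheel","oak","press"):
        for d in trace(n,t)[:3]: print(n,t,round(d["p"],2),d["location"],d["region"].sum())
print(camera_info("wrist"))
E
```

```text
{'time': 0.0, 'joint_pos': array([-1.37502226e+00,  5.33434673e-02,  1.61429644e+00,  2.62933779e-05,
        1.47597207e+00, -1.18979523e-01]), 'joint_vel': array([-0.00100365, -0.00251353,  0.00070765, -0.00085768, -0.00045464,
        0.00019676]), 'joint_efforts': array([ 2.44824996e-04, -3.93680835e+01, -3.70179141e+01, -1.50550659e-04,
        7.05844912e-03,  4.89985759e-07]), 'tool_pos': array([ 0.19337591, -0.5936164 ,  0.19746991]), 'tool_rot': array([-1.00942214e-03,  9.87641504e-01,  1.56726642e-01, -2.56821002e-05]), 'contact_force': array([-0.43544874, -0.04255091,  0.02687253]), 'ft_torque': array([ 0.01068984, -0.02722198,  0.03770841]), 'grasp_force': 0.0, 'gripper_width': 0.9989480510753134}
{'camera_matrix': array([[518.26432472,   0.        , 316.91822092],
       [  0.        , 518.26432472, 208.46424881],
       [  0.        ,   0.        ,   1.        ]]), 'distortion': array([-0.11181019,  0.        ,  0.        ,  0.        ,  0.        ]), 'origin': array([-0.10942817,  0.64295905,  0.90848376]), 'attitude': array([ 0.16735076, -0.36428754,  0.8367719 , -0.3
[... 710 characters left out ...]
op 0.55 [291.8, 187.5] 245
top oak 0.85 [343.6, 149.3] 714
top press 0.55 [317.1, 188.3] 4778
{'camera_matrix': array([[305.79055322,   0.        , 317.42538184],
       [  0.        , 305.79055322, 196.54749927],
       [  0.        ,   0.        ,   1.        ]]), 'distortion': array([0.01465513, 0.        , 0.        , 0.        , 0.        ]), 'mount': array([[-2.24356880e-04, -9.55222142e-01, -2.95889522e-01,
         7.64080377e-02],
       [ 9.99999968e-01, -2.48057826e-04,  4.25613435e-05,
         4.69546806e-04],
       [-1.14053249e-04, -2.95889503e-01,  9.55222167e-01,
        -1.75398655e-01],
       [ 0.00000000e+00,  0.00000000e+00,  0.00000000e+00,
         1.00000000e+00]])}
```

Run:
```python
from h import *
a=cv2.imread("pics/t0.png")[110:310,170:420];cv2.imwrite("pics/t0c.png",cv2.resize(a,None,fx=3,fy=3,interpolation=2)[:600])
a=cv2.imread("pics/s0.png")[130:310,220:460];cv2.imwrite("pics/s0c.png",cv2.resize(a,None,fx=3.3,fy=3.3,interpolation=2))
```

```text
(no output)
```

View pics/t0c.png

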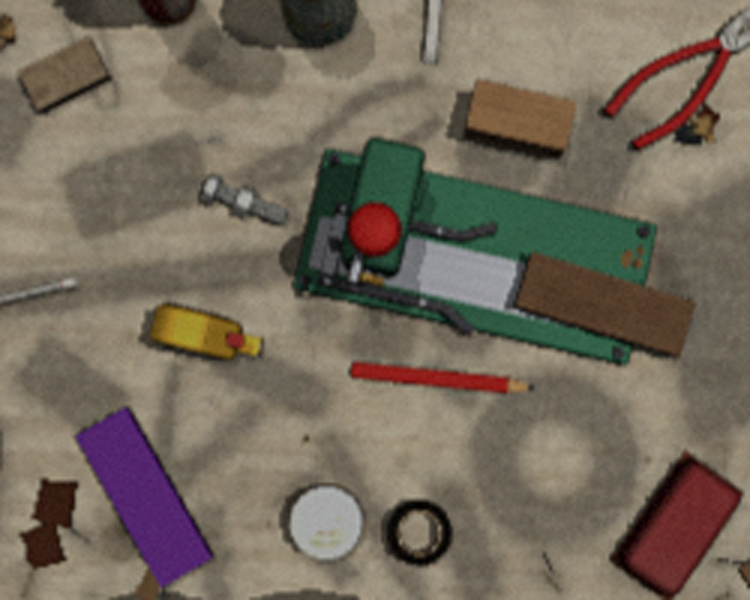

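View pics/s0c.png

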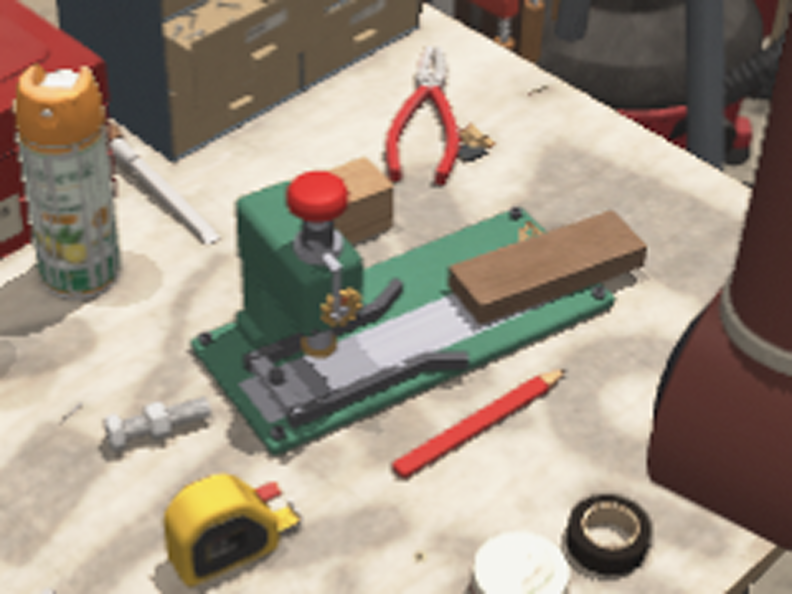

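The top view shows the brown walnut at full-image pixel (371,208), lying on the press bed. The other candidate, at (217,274), is the purple look-alike, so I'll leave it alone. The walnut fits because it's dark brown and sits at the infeed, and the enlarged crops confirm it. The knob is at about (295,186).

Run:
```python
from h import *
from scipy.optimize import least_squares
T=cam("top");S=cam("scene")
# plate corners (x,y press) at z=.012 : far-left, far-right, near-right, near-left
pl=np.array([[.085,.065,.012],[.085,-.240,.012],[-.045,-.240,.012],[-.045,.065,.012]])
tp=np.array([[328,150],[657,225],[628,363],[294,291]])/3+[170,110]
sp=np.array([[192,343],[517,207],[612,298],[276,452]])/3.3+[220,130]
k=np.array([[0,0,.192]])
tk=np.array([[376,229]])/3+[170,110]; sk=np.array([[317,190]])/3.3+[220,130]
def W(p,P): 
    c,s=np.cos(p[2]),np.sin(p[2]);return np.c_[p[0]+c*P[:,0]-s*P[:,1],p[1]+s*P[:,0]+c*P[:,1],P[:,2]]
def f(p,w=(1,1)):
    A=np.r_[pl,k]
    return np.r_[(proj(T,W(p,A))-np.r_[tp,tk]).ravel()*w[0],(proj(S,W(p,A))-np.r_[sp,sk]).ravel()*w[1]]
for w in((1,1),(1,0),(0,1)):
    r=least_squares(f,[.4,.05,0],args=(w,));print(w,r.x,np.degrees(r.x[2]),np.round(f(r.x),1).tolist())
p=least_squares(f,[.4,.05,0]).x;np.save("press.npy",p)
wt=np.array([[530,254],[693,299],[676,355],[514,305]])/3+[170,110]
ws=np.array([[448,265],[612,210],[647,245],[485,305]])/3.3+[220,130]
for C,q in((T,wt),(S,ws)):
    X=onz(C,q,.034)[:,:2]-p[:2];c,s=np.cos(p[2]),np.sin(p[2])
    print(np.round(1000*np.c_[c*X[:,0]+s*X[:,1],-s*X[:,0]+c*X[:,1]]).tolist())
# triangulate nose-far corner, knob
for a,b in((wt,ws),(tk,sk)):
    for u,v in zip(a,b):
        o1,d1=ray(T,u);o2,d2=ray(S,v);A=np.c_[d1[0],-d2[0]];t=np.linalg.lstsq(A,o2-o1,rcond=None)[0]
        print("tri",np.round(o1+d1[0]*t[0],4),np.round(o2+d2[0]*t[1],4))
```

```text
(1, 1) [ 0.53862631  0.05200503 -0.20346994] -11.657968967406806 [-2.1, -0.1, -0.2, -0.7, -0.1, 0.9, -1.6, 0.3, -1.5, 0.6, -0.8, -1.4, 0.8, -1.7, 2.1, -1.3, 0.0, -1.0, 1.0, -1.7]
(1, 0) [ 0.53956902  0.04915942 -0.2079146 ] -11.912629359641585 [-0.8, -0.5, 0.9, -0.6, 0.9, 1.0, -0.6, -0.2, -0.3, 0.2, -0.1, -2.3, 1.6, -2.1, 2.7, -1.8, 0.5, -1.9, 1.6, -2.5]
(0, 1) [ 0.53598095  0.05624927 -0.19802042] -11.345734385078703 [-3.9, 0.9, -1.9, -0.2, -1.5, 1.5, -3.2, 1.4, -3.4, 1.8, -1.5, 0.1, 0.0, -0.7, 1.6, -0.4, -0.4, 0.7, 0.4, -0.3]
[[30.0, -134.0], [22.0, -281.0], [-29.0, -276.0], [-16.0, -129.0]]
[[32.0, -132.0], [17.0, -280.0], [-30.0, -277.0], [-20.0, -130.0]]
tri [ 0.5414 -0.0852  0.0337] [ 0.5433 -0.0836  0.0337]
tri [ 0.5043 -0.2287  0.029 ] [ 0.5025 -0.2302  0.0292]
tri [ 0.455  -0.2124  0.0331] [ 0.4536 -0.2135  0.0332]
tri [ 0.4969 -0.0715  0.0316] [ 0.4947 -0.0733  0.0316]
tri [0.5413 0.0486 0.1832] [0.5435 0.0506 0.1835]
```

Emit:
play_rows(linear=[[0.03, 0.04, 0], [0.03, 0.04, 0], [0.03, 0.04, 0], [0.03, 0.04, 0], [0.03, 0.04, 0], [0.03, 0.04, 0], [0.03, 0.04, 0], [0.03, 0.04, 0]], turn=[6, 6, 6, 6, 6, 6, 6, 6], hand=0.085)

```text
time: 1.6
tool_pos: [0.4344, -0.2729, 0.199]
tool_rot: [0.0, 0.838, 0.546, 0.0]
contact_force: [0.1, -0.5, 0.6]
gripper_width: 0.997
grasp_force: 0.0
```

Emit:
play_rows(linear=[[0.025, 0.04, 0], [0.025, 0.037, 0], [0, 0, 0]], turn=[6, 6, 0])

```text
time: 1.98
tool_pos: [0.4846, -0.1952, 0.1989]
tool_rot: [0.0, 0.776, 0.631, 0.0]
contact_force: [0.0, 1.0, -0.6]
gripper_width: 0.998
grasp_force: 0.0
```

```bash
cat > look.py <<'E'
from h import *
import sys
s=state();a=grab_frame("wrist");save(a,sys.argv[1]);np.save("st.npy",s,allow_pickle=True)
print(s["time"],s["tool_pos"],s["tool_rot"],s["contact_force"])
C=cam("wrist",s);p=np.load("press.npy")
def loc(X): 
    X=X[:,:2]-p[:2];c,s=np.cos(p[2]),np.sin(p[2]);return np.round(1000*np.c_[c*X[:,0]+s*X[:,1],-s*X[:,0]+c*X[:,1]],1)
for d in trace("wrist","walnut"):
    m=d["region"].astype(np.uint8);b=cv2.boxPoints(cv2.minAreaRect(cv2.findNonZero(m)))
    print("walnut",d["p"],np.round(b).tolist(),loc(onz(C,b,.034)).tolist())
for d in trace("wrist","knob_top"): print("knob",d["p"],d["location"],loc(onz(C,d["location"],.192)))
E
python3 look.py w1.png
```

```text
1.975 [ 0.4845641  -0.19518475  0.1988626 ] [4.99648939e-05 7.75585069e-01 6.31243033e-01 1.77956096e-04] [ 0.01221697  0.97870294 -0.58191813]
walnut 0.76 [[295.0, 192.0], [305.0, 52.0], [354.0, 55.0], [343.0, 196.0]] [[-28.3, -277.7], [-14.3, -129.3], [35.0, -132.7], [28.0, -282.1]]
```

View pics/w1.png

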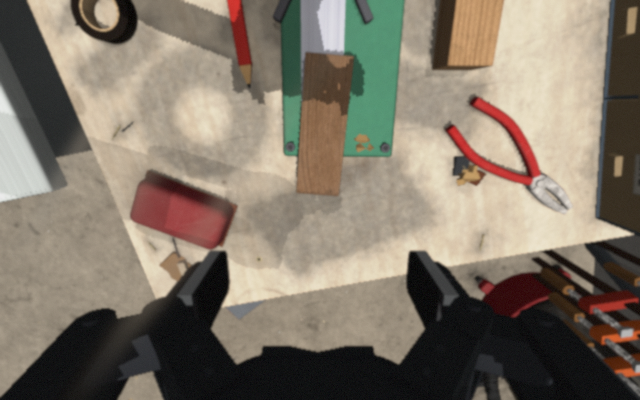

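The wrist view shows the walnut at (295–354, 52–196), with the plate's infeed corners at (284,155) and (392,157). The flares start at the top, near (280,18) and (368,18).

Run:
```python
from h import *
s=np.load("st.npy",allow_pickle=True).item();C=cam("wrist",s);p=np.load("press.npy")
def loc(X): 
    X=X[:,:2]-p[:2];c,q=np.cos(p[2]),np.sin(p[2]);return np.round(1000*np.c_[c*X[:,0]+q*X[:,1],-q*X[:,0]+c*X[:,1]],1)
print(loc(onz(C,[[284,155],[392,157],[283,75],[398,75]],.012)).tolist(),"expect -45,-240 ; 85,-240; -45; 85")
print("flare",loc(onz(C,[[279,20],[368,20]],.024)).tolist(),"tcp",loc(np.array([s["tool_pos"]])))
r=C[2];print("tool yaw of y axis",np.degrees(np.arctan2(*(R.from_quat(np.roll(s["tool_rot"],-1)).as_matrix()[:2,1][::-1]))), np.degrees(p[2]))
```

```text
[[-41.8, -237.8], [86.8, -240.4], [-39.9, -149.4], [86.8, -149.6]] expect -45,-240 ; 85,-240; -45; 85
flare [[-40.8, -98.6], [49.4, -98.8]] tcp [[  -3. -253.]]
tool yaw of y axis -11.716218358333073 -11.657968967406806
```

Emit:
play_rows(linear=[[0.0025, -0.0025, -0.03], [0, 0, -0.04], [0, 0, -0.04], [0, 0, -0.04], [0, 0, -0.02], [0, 0, -0.012], [0, 0, 0]], turn=[-4, 0, 0, 0, 0, 0, 0])

```text
time: 3.0
tool_pos: [0.4853, -0.2003, 0.0162]
tool_rot: [-0.001, 0.799, 0.601, -0.0]
contact_force: [1.0, -0.6, 0.2]
gripper_width: 0.998
grasp_force: 0.0
```

Emit:
play_rows(linear=[[0, 0, 0], [0, 0, 0], [0, 0, 0], [0, 0, 0], [0, 0, 0]], turn=[0, 0, 0, 0, 0], hand=0.045)

```text
time: 3.62
tool_pos: [0.4861, -0.1997, 0.0168]
tool_rot: [0.0, 0.798, 0.602, 0.0]
contact_force: [-0.2, 0.4, -0.8]
gripper_width: 0.522
grasp_force: 0.0
```

```bash
python3 look.py w2.png
```

```text
3.625 [ 0.48605284 -0.19973952  0.01680059] [5.62017818e-05 7.98411678e-01 6.02111941e-01 7.82642512e-06] [-0.16227153  0.42115365 -0.76733228]
walnut 0.65 [[264.0, 0.0], [374.0, 0.0], [374.0, 277.0], [264.0, 277.0]] [[-14.5, -136.8], [34.7, -140.5], [31.9, -282.7], [-32.7, -277.8]]
```

View pics/w2.png

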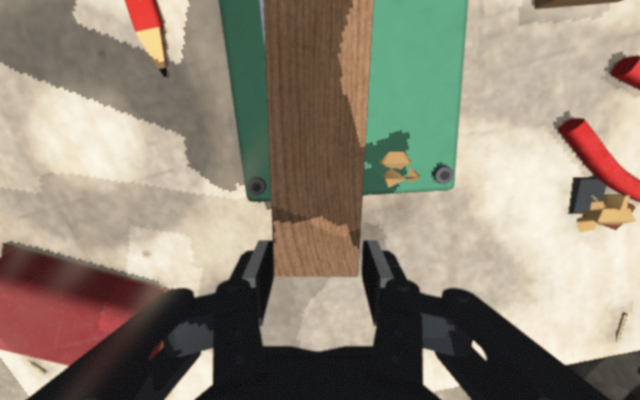

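The fingers stand either side of the tail end (pads near (262,265) and (373,265), tail edge at row 277). They're aligned but not gripping yet, so I'll close further.

Emit:
play_rows(linear=[[0, 0, 0], [0, 0, 0], [0, 0, 0]], turn=[0, 0, 0], hand=0.02)

```text
time: 4.15
tool_pos: [0.486, -0.1998, 0.0167]
tool_rot: [-0.0, 0.798, 0.602, -0.0]
contact_force: [-0.2, -0.0, 0.5]
gripper_width: 0.235
grasp_force: 0.0
```

```bash
python3 look.py w3.png
python3 - <<'E'
from h import *
save(grab_frame("scene"),"s3.png")
a=cv2.imread("pics/w3.png");b=cv2.imread("pics/s3.png")[130:310,300:500]
cv2.imwrite("pics/m3.png",np.hstack([a[100:400,150:490],cv2.resize(b,(333,300))]))
E
```

```text
4.15 [ 0.48597643 -0.19977957  0.01667793] [-3.02514280e-05  7.98450291e-01  6.02060737e-01 -2.68016906e-05] [-0.22279516 -0.03865468  0.47011903]
walnut 0.88 [[263.0, 276.0], [263.0, 0.0], [373.0, 0.0], [373.0, 276.0]] [[-33.2, -277.1], [-15.0, -136.8], [34.2, -140.6], [31.3, -281.9]]
```

View pics/m3.png

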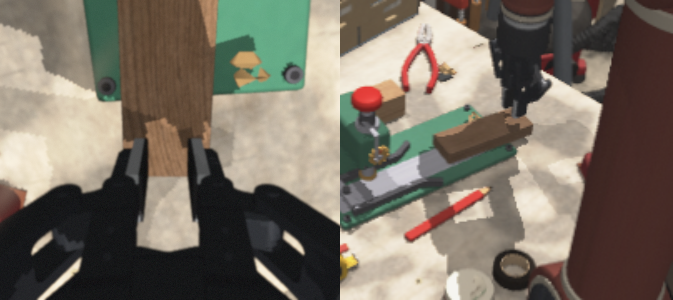

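The fingers closed above the wood: the tips at 20 mm opening, near (145–190, 140) in the left crop, hide its tail corners. So the part-open tips stand clearly higher than the TCP. I'll open, go lower and try again.

Emit:
play_rows(linear=[[0, 0, 0.008], [0, 0, 0], [0, 0, 0], [0, 0, 0], [-0.0006, -0.003, -0.01], [0, 0, -0.008], [0, 0, -0.005], [0, 0, 0]], turn=[0, 0, 0, 0, 0, 0, 0, 0], hand=0.085)

```text
time: 5.35
tool_pos: [0.4848, -0.2024, 0.0008]
tool_rot: [-0.001, 0.798, 0.602, -0.0]
contact_force: [-0.1, 1.0, 0.5]
gripper_width: 0.996
grasp_force: 0.0
```

Emit:
play_rows(linear=[[0, 0, 0], [0, 0, 0], [0, 0, 0], [0, 0, 0], [0, 0, 0]], turn=[0, 0, 0, 0, 0], hand=0.042)

```text
time: 5.98
tool_pos: [0.4854, -0.2028, 0.0018]
tool_rot: [0.0, 0.798, 0.602, 0.0]
contact_force: [-1.0, 0.7, 0.2]
gripper_width: 0.489
grasp_force: 0.0
```

```bash
python3 look.py w4.png
python3 - <<'E'
from h import *
save(grab_frame("scene"),"s4.png")
a=cv2.imread("pics/w4.png");b=cv2.imread("pics/s4.png")[150:250,350:450]
cv2.imwrite("pics/m4.png",np.hstack([a[150:400,190:450],cv2.resize(b,(500,500),interpolation=2)[:250]]) if 0 else np.hstack([cv2.resize(a[180:340,240:400],(400,400)),cv2.resize(b,(400,400),interpolation=2)]))
print(proj(cam("scene"),[[0.4854,-.2028,.0018]]))
E
```

```text
5.975 [ 0.48543802 -0.20278515  0.00177062] [5.70705972e-05 7.98446798e-01 6.02065368e-01 2.41014784e-05] [-0.97091262  0.72158093  0.15682378]
walnut 0.97 [[258.0, 0.0], [378.0, 0.0], [378.0, 286.0], [258.0, 286.0]] [[-15.0, -144.0], [33.7, -147.7], [31.5, -281.9], [-32.9, -277.0]]
[[402.65201069 209.26244656]]
```

View pics/m4.png

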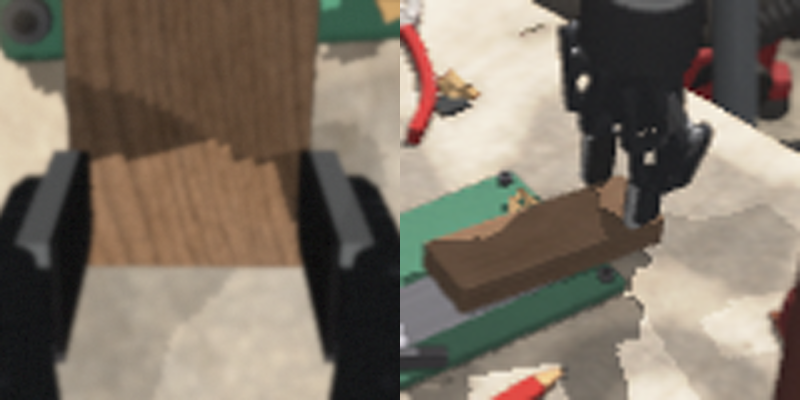

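Run:
```python
from h import *
S=cam("scene")
for z in(.0,.02,.03,.035,.04,.05): print(z,np.round(onz(S,[[408.7,206.5]],z),4), proj(S,[[.458,-.195,z]]).round(1))
s=np.load("st.npy",allow_pickle=True).item();C=cam("wrist",s)
q=s["tool_rot"];r=R.from_quat([q[1],q[2],q[3],q[0]]).as_matrix()
for z in (.0,.01,.02,.03,.04,.05): # inner front tip corner: tool x=+11, y=+-21
    P=[np.array([*s["tool_pos"][:2],z])+r@[x,y,0] for x in(.011,) for y in(-.021,.021)]
    print(z,proj(C,P).round(0).tolist())
print("observed inner front tip corners ~", [240+90/2.5,180+150/2.5],[240+300/2.5,180+150/2.5])
```

```text
0.0 [[ 0.4827 -0.2246  0.    ]] [[408.7 216.3]]
0.02 [[ 0.4696 -0.2055  0.02  ]] [[409.6 210.6]]
0.03 [[ 0.4631 -0.196   0.03  ]] [[410.  207.6]]
0.035 [[ 0.4599 -0.1912  0.035 ]] [[410.2 206.2]]
0.04 [[ 0.4566 -0.1864  0.04  ]] [[410.4 204.7]]
0.05 [[ 0.4501 -0.1769  0.05  ]] [[410.9 201.7]]
0.0 [[282.0, 212.0], [350.0, 212.0]]
0.01 [[280.0, 217.0], [352.0, 217.0]]
0.02 [[278.0, 224.0], [353.0, 224.0]]
0.03 [[275.0, 231.0], [356.0, 231.0]]
0.04 [[272.0, 240.0], [358.0, 240.0]]
0.05 [[269.0, 249.0], [361.0, 249.0]]
observed inner front tip corners ~ [276.0, 240.0] [360.0, 240.0]
```

Both views put the fingertips at about z 0.036 with the TCP at 0.002, so the part-open tips sit roughly 35 mm behind the TCP. The grip needs to be lower. I'll open, go down 20 mm and close.

Emit:
play_rows(linear=[[0, 0, 0], [0, 0, 0], [0, 0, -0.008], [0, 0, -0.007], [0, 0, -0.005], [0, 0, 0]], turn=[0, 0, 0, 0, 0, 0], hand=0.075)

```text
time: 6.92
tool_pos: [0.4848, -0.2024, -0.0192]
tool_rot: [-0.001, 0.798, 0.602, -0.0]
contact_force: [0.4, 0.6, -0.1]
gripper_width: 0.876
grasp_force: 0.0
```

Emit:
play_rows(linear=[[0, 0, 0], [0, 0, 0], [0, 0, 0], [0, 0, 0]], turn=[0, 0, 0, 0], hand=0.042)

```text
time: 7.42
tool_pos: [0.4858, -0.203, -0.0177]
tool_rot: [0.0, 0.798, 0.602, 0.0]
contact_force: [-0.6, -0.3, 3.6]
gripper_width: 0.567
grasp_force: 62.3
```

Emit:
play_rows(linear=[[0, 0, 0], [0, 0, 0], [0.0033, 0.0136, 0], [0.0033, 0.0136, 0], [0.0033, 0.0136, 0], [0.0034, 0.0136, 0], [0, 0, 0]], turn=[2, 2, 0, 0, 0, 0, 0])

```text
time: 8.3
tool_pos: [0.4994, -0.147, -0.0176]
tool_rot: [0.0, 0.777, 0.63, 0.0]
contact_force: [0.2, 2.0, 7.1]
gripper_width: 0.568
grasp_force: 62.7
```

Run:
```python
from h import *
s=state();b=grab_frame("top");save(b,"t5.png");w=grab_frame("wrist");save(w,"w5.png")
print(s["time"],s["tool_pos"],s["contact_force"],s["gripper_width"])
a=cv2.resize(b[160:235,260:400],None,fx=5,fy=5,interpolation=2)[:375];w=w[0:225,110:530]
w=cv2.resize(w,(420,225));o=np.zeros((600,700,3),np.uint8);o[:375,:700]=a;o[375:,:420]=w
save(o,"m5.png")
```

```text
8.3 [ 0.49941766 -0.14702792 -0.01762926] [0.22024305 1.9775374  7.05346713] 0.5681791130294301
```

View pics/m5.png

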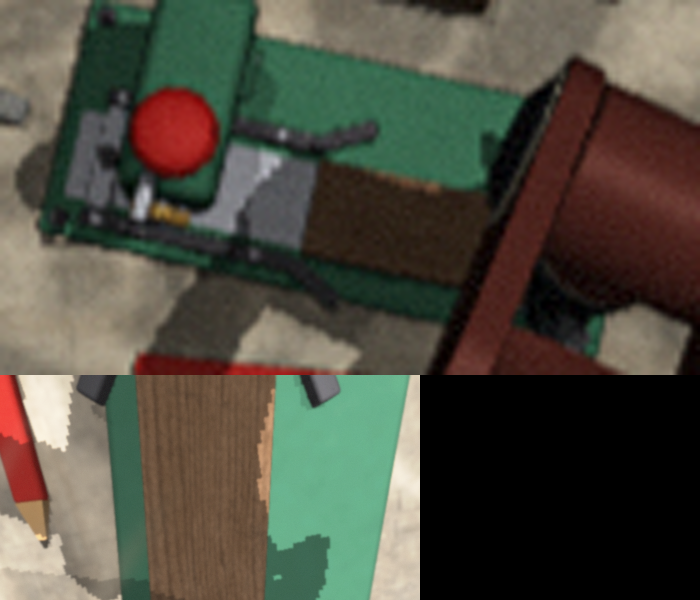

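The wood is now straight and centred in front of the channel: nose edge at about (310,210) in the upper crop, and gaps of 33 and 30 px to the flares in the lower one. I'll slide it in a little further, release, rise, and then push the tail with shut fingers.

Emit:
play_rows(linear=[[0.0017, 0.0082, 0], [0.0017, 0.0082, 0], [0.0017, 0.0082, 0], [0, 0, 0]], turn=[0, 0, 0, 0])

```text
time: 8.9
tool_pos: [0.5043, -0.1232, -0.0177]
tool_rot: [0.0, 0.777, 0.63, -0.0]
contact_force: [0.1, 1.0, 6.7]
gripper_width: 0.571
grasp_force: 62.6
```

Run:
```python
from h import *
s=state();p=np.load("press.npy");X=s["tool_pos"][:2]-p[:2];c,q=np.cos(p[2]),np.sin(p[2])
print(s["time"],s["joint_pos"].round(2),s["contact_force"].round(1),"press",c*X[0]+q*X[1],-q*X[0]+c*X[1])
```

```text
8.9 [-0.38  0.04  2.01 -0.    1.08 -0.17] [0.1 1.  6.7] press 0.0017706356384674798 -0.17850066266329198
```

Emit:
play_rows(linear=[[0, 0, 0], [0, 0, 0], [0, 0, 0.03], [0, 0, 0.03], [-0.0045, -0.0225, 0], [-0.0048, -0.0225, 0], [0, 0, 0], [0, 0, 0]], turn=[0, 0, 0, 10, 10, 10, 10, 10], hand=0.08)

```text
time: 9.9
tool_pos: [0.4937, -0.1687, 0.0409]
tool_rot: [-0.001, 0.436, 0.9, 0.0]
contact_force: [0.5, 0.2, 0.7]
gripper_width: 0.934
grasp_force: 0.0
```

Emit:
play_rows(linear=[[0, 0, 0], [0, 0, 0], [0, 0, 0], [0, 0, 0], [0, 0, -0.02], [0, 0, -0.02], [0, 0, -0.012], [0, 0, 0]], turn=[10, 10, 10, 10, 0, 0, 0, 0], hand=0)

```text
time: 10.9
tool_pos: [0.4933, -0.1681, -0.0117]
tool_rot: [-0.001, 0.104, 0.995, 0.001]
contact_force: [0.5, 0.6, -0.2]
gripper_width: 0.0
grasp_force: 0.0
```

```bash
python3 look.py w6.png
```

```text
10.9 [ 0.49329092 -0.16810107 -0.01171527] [-1.44350487e-03  1.04247507e-01  9.94550175e-01  5.67705470e-04] [ 0.54462284  0.57037866 -0.23356673]
walnut 0.73 [[365.0, 313.0], [365.0, 205.0], [639.0, 205.0], [639.0, 313.0]] [[27.2, -201.0], [-29.8, -203.2], [-29.2, -82.7], [27.0, -66.5]]
```

View pics/w6.png

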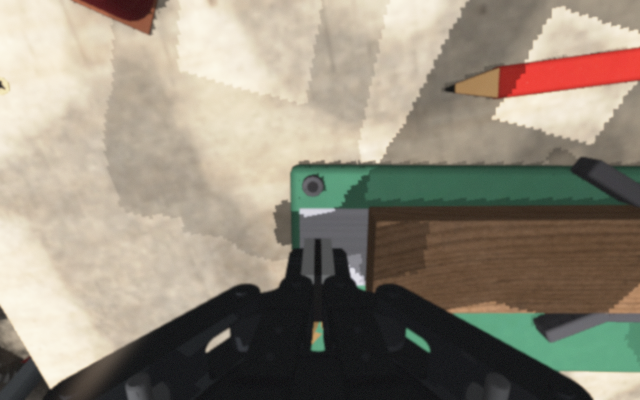

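The shut fingers stand behind the tail (fingers at columns 290–350, tail edge at column 368), with clear bed between them. I'll lower 4 mm and push along the channel.

Emit:
play_rows(linear=[[0, 0, -0.004], [0.002, 0.0098, 0], [0.002, 0.0098, 0], [0.002, 0.0098, 0], [0.002, 0.0098, 0], [0.002, 0.0098, 0], [0.002, 0.0098, 0], [0, 0, 0]], turn=[0, 0, 0, 0, 0, 0, 0, 0])

```text
time: 12.05
tool_pos: [0.5066, -0.1091, -0.0144]
tool_rot: [-0.0, 0.104, 0.995, 0.0]
contact_force: [-0.0, 0.1, -0.3]
gripper_width: 0.001
grasp_force: 0.0
```

```bash
python3 look.py w7.png
```

```text
12.05 [ 0.50656002 -0.10908753 -0.01437719] [-7.98057832e-05  1.03680289e-01  9.94610658e-01  1.75397363e-04] [-0.01260129  0.10066693 -0.30768062]
walnut 0.78 [[345.0, 314.0], [346.0, 205.0], [640.0, 208.0], [639.0, 317.0]] [[26.5, -150.7], [-29.7, -151.4], [-27.8, -24.4], [27.9, -8.5]]
```

Emit:
play_rows(linear=[[0.0016, 0.0078, 0], [0.0016, 0.0078, 0], [0.0012, 0.0059, 0], [0.0008, 0.0039, 0], [0, 0, 0]], turn=[0, 0, 0, 0, 0])

```text
time: 12.82
tool_pos: [0.5118, -0.0841, -0.0143]
tool_rot: [-0.0, 0.104, 0.995, 0.0]
contact_force: [-0.2, -1.0, -0.3]
gripper_width: 0.003
grasp_force: 0.0
```

Emit:
play_rows(linear=[[0.0004, 0.002, 0], [0.0004, 0.002, 0], [0, 0, 0]], turn=[0, 0, 0])

```text
time: 13.2
tool_pos: [0.5125, -0.0805, -0.0143]
tool_rot: [0.0, 0.104, 0.995, 0.0]
contact_force: [-0.5, 0.2, 0.3]
gripper_width: 0.002
grasp_force: 0.0
```

Expected contact with the stop is about 2–4 mm further on. I'll creep.

Emit:
play_rows(linear=[[0.0004, 0.002, 0], [0, 0, 0]], turn=[0, 0])

```text
time: 13.45
tool_pos: [0.5128, -0.0787, -0.0143]
tool_rot: [-0.0, 0.104, 0.995, -0.0]
contact_force: [-1.0, -1.8, -0.8]
gripper_width: 0.001
grasp_force: 0.8
```

Emit:
play_rows(linear=[[0.0004, 0.002, 0], [0, 0, 0]], turn=[0, 0])

```text
time: 13.7
tool_pos: [0.5127, -0.0786, -0.0143]
tool_rot: [-0.001, 0.104, 0.995, -0.002]
contact_force: [-3.3, -9.0, 0.3]
gripper_width: -0.003
grasp_force: 4.5
```

Emit:
play_rows(linear=[[0.0003, 0.0015, 0], [0, 0, 0]], turn=[0, 0])

```text
time: 13.95
tool_pos: [0.5127, -0.0785, -0.0142]
tool_rot: [-0.001, 0.104, 0.995, -0.004]
contact_force: [-5.3, -14.0, 0.5]
gripper_width: 0.002
grasp_force: 7.1
```

The wood is against the stop: the force rises to 15 N with no motion. I'll back off, rise, and go above the knob.

Emit:
play_rows(linear=[[-0.0012, -0.0058, 0], [-0.003, -0.0147, 0], [0, 0, 0.05], [0, 0, 0.06], [0, 0, 0.06], [0, 0, 0.06], [0, 0, 0.02], [0, 0, 0]], turn=[0, 0, 0, 0, 0, 0, 0, 0])

```text
time: 14.95
tool_pos: [0.5102, -0.0961, 0.2373]
tool_rot: [0.002, 0.104, 0.995, -0.0]
contact_force: [-0.2, 0.7, -1.4]
gripper_width: 0.006
grasp_force: 0.0
```

```bash
python3 look.py w8.png
python3 - <<'E'
from h import *
a=cv2.imread("pics/w8.png");b=cv2.imread("pics/w7.png");cv2.imwrite("pics/m8.png",a)
E
```

```text
14.95 [ 0.51019033 -0.0960596   0.23727119] [ 1.62788602e-03  1.04270434e-01  9.94547612e-01 -2.72948067e-04] [-0.15095404  0.70495041 -1.36238962]
walnut 0.97 [[341.0, 142.0], [459.0, 142.0], [459.0, 182.0], [341.0, 182.0]] [[-24.7, -121.8], [-23.7, 22.4], [26.8, 29.2], [25.9, -120.9]]
knob 0.63 [507.9, 198.9] [[-1.3 -7.5]]
```

View pics/w8.png

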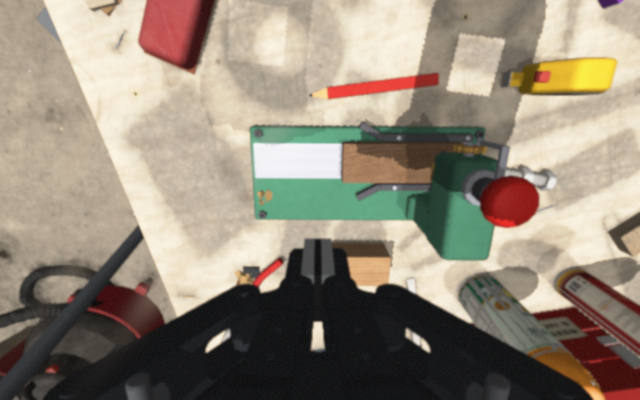

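The walnut is seated with its tail at press y -121 (column 342). The knob is at (510,201), and the pencil, oak and tape haven't moved. I'll move over the knob.

Emit:
play_rows(linear=[[0.0075, 0.036, 0], [0.0075, 0.036, 0], [0.0075, 0.036, 0], [0.0075, 0.036, 0], [0, 0, -0.03], [0, 0, -0.02], [0, 0, 0]], turn=[0, 0, 0, 0, 0, 0, 0])

```text
time: 15.98
tool_pos: [0.5371, 0.0482, 0.1816]
tool_rot: [-0.004, 0.104, 0.995, -0.0]
contact_force: [-0.9, -0.9, -1.0]
gripper_width: -0.001
grasp_force: 0.0
```

```bash
python3 look.py w9.png
python3 - <<'E'
from h import *
s=state();print(s["contact_force"],s["tool_pos"])
C=cam("wrist",s);print("TCPpx",proj(C,[s["tool_pos"]]))
for z in(.170,.192): print(proj(C,[[.5400,.0495,z]]))
a=cv2.imread("pics/w9.png")[130:370,160:480];cv2.imwrite("pics/m9.png",cv2.resize(a,None,fx=2,fy=2))
E
```

```text
15.975 [0.53706014 0.04824027 0.18158268] [-3.64499057e-03  1.04436424e-01  9.94524861e-01 -2.19854417e-04] [-0.86853052 -0.90368253 -1.02263199]
walnut 0.91 [[210.0, 200.0], [210.0, 152.0], [349.0, 153.0], [349.0, 201.0]] [[26.3, -123.6], [-26.4, -117.6], [-24.5, 29.5], [28.4, 30.3]]
knob 0.82 [330.1, 225.9] [[-6.1  3.5]]
[-0.04388088 -0.13830364  0.23875744] [0.53977959 0.04798777 0.18629548]
TCPpx [[317.36376948 227.53770809]]
[[319.65620082 217.87701624]]
[[319.89287705 231.10105131]]
```

View pics/m9.png

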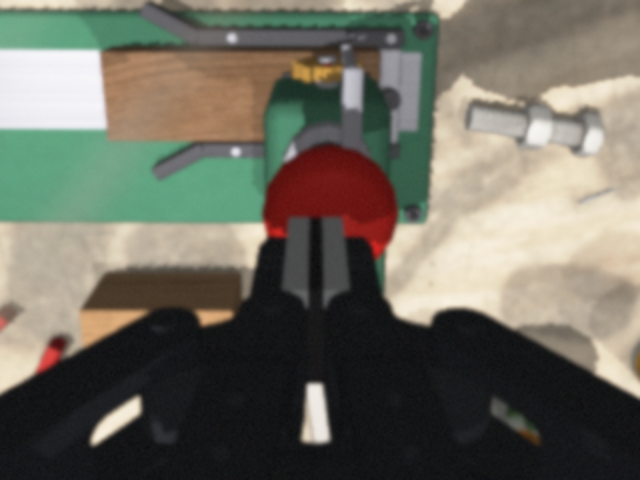

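The knob spans crop columns 264–396, with its centre at about full pixel (325,238). The fingertips, at column 317, are about 4 mm short of centre. I'll shift by that and descend.

Emit:
play_rows(linear=[[0.0037, 0.0033, -0.008], [0, 0, -0.008], [0, 0, 0], [0, 0, 0]], turn=[0, 0, 0, 0])

```text
time: 16.62
tool_pos: [0.5431, 0.0517, 0.1697]
tool_rot: [-0.0, 0.104, 0.995, -0.0]
contact_force: [1.2, 0.5, 0.4]
gripper_width: -0.006
grasp_force: 0.0
```

Emit:
play_rows(linear=[[0, 0, -0.004], [0, 0, 0], [0, 0, 0]], turn=[0, 0, 0])

```text
time: 17.0
tool_pos: [0.5431, 0.0517, 0.1657]
tool_rot: [0.0, 0.104, 0.995, -0.0]
contact_force: [-0.0, 0.1, 0.6]
gripper_width: 0.0
grasp_force: 0.0
```

Emit:
play_rows(linear=[[0, 0, -0.004], [0, 0, 0], [0, 0, 0]], turn=[0, 0, 0])

```text
time: 17.38
tool_pos: [0.5431, 0.0517, 0.1616]
tool_rot: [-0.0, 0.104, 0.995, -0.0]
contact_force: [0.0, 1.4, 0.1]
gripper_width: -0.003
grasp_force: 0.0
```

Emit:
play_rows(linear=[[0, 0, -0.004], [0, 0, 0]], turn=[0, 0])

```text
time: 17.62
tool_pos: [0.5433, 0.0517, 0.1577]
tool_rot: [0.0, 0.104, 0.995, 0.0]
contact_force: [0.9, 0.2, 1.3]
gripper_width: 0.001
grasp_force: 0.8
```

Emit:
play_rows(linear=[[0, 0, -0.003], [0, 0, 0]], turn=[0, 0])

```text
time: 17.88
tool_pos: [0.5433, 0.0517, 0.1548]
tool_rot: [0.0, 0.104, 0.995, 0.0]
contact_force: [1.4, -0.7, 2.7]
gripper_width: -0.001
grasp_force: 1.0
```

Emit:
play_rows(linear=[[0, 0, -0.003], [0, 0, 0]], turn=[0, 0])

```text
time: 18.12
tool_pos: [0.5433, 0.0517, 0.1517]
tool_rot: [0.0, 0.104, 0.995, 0.0]
contact_force: [1.1, 0.1, 3.0]
gripper_width: 0.004
grasp_force: 1.2
```

Emit:
play_rows(linear=[[0, 0, -0.001], [0, 0, 0]], turn=[0, 0])

```text
time: 18.38
tool_pos: [0.5434, 0.0517, 0.1511]
tool_rot: [0.0, 0.104, 0.995, 0.0]
contact_force: [-0.1, -0.0, 3.7]
gripper_width: -0.0
grasp_force: 1.8
```

Emit:
play_rows(linear=[[0, 0, -0.001], [0, 0, 0]], turn=[0, 0])

```text
time: 18.62
tool_pos: [0.5433, 0.0517, 0.1499]
tool_rot: [0.0, 0.104, 0.995, 0.0]
contact_force: [2.3, 0.6, 4.1]
gripper_width: 0.003
grasp_force: 2.0
```

Emit:
play_rows(linear=[[0, 0, -0.0007], [0, 0, 0]], turn=[0, 0])

```text
time: 18.88
tool_pos: [0.5434, 0.0517, 0.1494]
tool_rot: [0.0, 0.104, 0.995, 0.0]
contact_force: [0.0, -0.8, 5.7]
gripper_width: -0.002
grasp_force: 2.7
```

Emit:
play_rows(linear=[[0, 0, -0.0005], [0, 0, 0]], turn=[0, 0])

```text
time: 19.12
tool_pos: [0.5435, 0.0517, 0.1494]
tool_rot: [0.0, 0.104, 0.995, -0.0]
contact_force: [0.0, -0.3, 6.9]
gripper_width: 0.002
grasp_force: 3.5
```

That's the halfway stop: z has stuck at 0.1494 while the force rose to 6.9 N. I'll hold here for over a second.

Emit:
play_rows(linear=[[0, 0, 0], [0, 0, 0], [0, 0, 0], [0, 0, 0]], turn=[0, 0, 0, 0])

```text
time: 19.62
tool_pos: [0.5435, 0.0517, 0.1494]
tool_rot: [0.0, 0.104, 0.995, -0.0]
contact_force: [-0.5, 0.0, 6.6]
gripper_width: -0.0
grasp_force: 3.5
```

Emit:
play_rows(linear=[[0, 0, 0], [0, 0, 0], [0, 0, 0], [0, 0, 0], [0, 0, 0], [0, 0, 0], [0, 0, 0], [0, 0, 0]], turn=[0, 0, 0, 0, 0, 0, 0, 0])

```text
time: 20.62
tool_pos: [0.5435, 0.0517, 0.1494]
tool_rot: [0.0, 0.104, 0.995, -0.0]
contact_force: [0.3, 0.2, 7.4]
gripper_width: -0.005
grasp_force: 3.5
```

Emit:
play_rows(linear=[[0, 0, -0.002], [0, 0, -0.002], [0, 0, -0.002], [0, 0, -0.001], [0, 0, 0], [0, 0, 0]], turn=[0, 0, 0, 0, 0, 0])

```text
time: 21.38
tool_pos: [0.5438, 0.0517, 0.1439]
tool_rot: [0.001, 0.104, 0.995, -0.0]
contact_force: [-2.3, -0.1, 11.9]
gripper_width: 0.0
grasp_force: 6.1
```

Emit:
play_rows(linear=[[0, 0, -0.002], [0, 0, 0], [0, 0, 0]], turn=[0, 0, 0])

```text
time: 21.75
tool_pos: [0.5441, 0.0517, 0.1433]
tool_rot: [0.001, 0.104, 0.995, 0.0]
contact_force: [-3.8, 0.2, 17.7]
gripper_width: -0.001
grasp_force: 8.6
```

Bottom stop reached: 6.1 mm beyond halfway, with the force rising to 17.7 N. I'll let it up smoothly.

Emit:
play_rows(linear=[[0, 0, -0.001], [0, 0, 0], [0, 0, 0.004], [0, 0, 0.005], [0, 0, 0.005], [0, 0, 0.006], [0, 0, 0.02], [0, 0, 0.03]], turn=[0, 0, 0, 0, 0, 0, 0, 0])

```text
time: 22.75
tool_pos: [0.5417, 0.0518, 0.2078]
tool_rot: [-0.002, 0.104, 0.995, -0.0]
contact_force: [1.0, -0.2, 0.7]
gripper_width: 0.003
grasp_force: 0.0
```

Emit:
play_rows(linear=[[-0.01, -0.04, 0.03], [-0.01, -0.045, 0.02], [-0.01, -0.045, 0], [0, 0, 0], [0, 0, 0]], turn=[0, 0, 0, 0, 0])

```text
time: 23.38
tool_pos: [0.5128, -0.0779, 0.2585]
tool_rot: [-0.0, 0.104, 0.995, 0.0]
contact_force: [-0.4, -0.0, -1.0]
gripper_width: -0.0
grasp_force: 0.0
```

```bash
python3 look.py w10.png
python3 - <<'E'
from h import *
S=cam("scene");b=grab_frame("scene");save(b,"s10.png")
for t in("knob_top","index_wheel"):
    for d in trace("scene",t)[:1]: print(t,d["p"],d["location"])
w=cv2.imread("pics/w10.png");a=cv2.imread("pics/s0.png")[170:270,270:370];b=cv2.imread("pics/s10.png")[170:270,270:370]
f=lambda x:cv2.resize(x,(300,300),interpolation=2)
o=np.zeros((600,600,3),np.uint8);o[:300,:300]=f(a);o[:300,300:]=f(b);o[300:]=cv2.resize(w[50:275,150:600],(600,300));cv2.imwrite("pics/m10.png",o)
E
```

```text
23.375 [ 0.5128487  -0.07793745  0.25847599] [-3.84674364e-04  1.04356488e-01  9.94539836e-01  3.01771505e-04] [-0.4129856  -0.01153523 -1.00746392]
walnut 0.62 [[560.0, 0.0], [598.0, 0.0], [598.0, 14.0], [560.0, 14.0]] [[-180.7, 142.4], [-179.8, 184.5], [-166.0, 188.3], [-166.8, 145.7]]
knob 0.58 [472.3, 194.7] [[ 0.5 -5. ]]
knob 0.51 [368.7, 160.1] [[-28.9 -91.4]]
knob_top 0.76 [313.3, 186.2]
index_wheel 0.58 [318.0, 220.9]
```

View pics/m10.png

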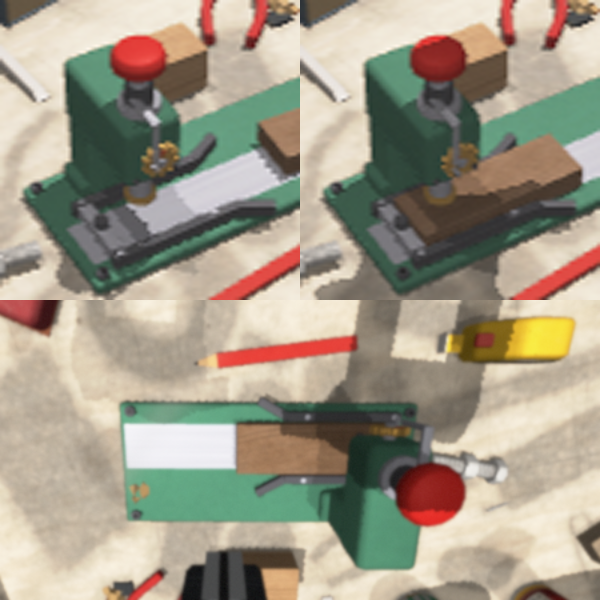

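The knob is back at its rest height (upper right, (438,58), same as before). The wood lies straight with its nose at the stop, its tail at lower-crop column 236, and nothing else has moved. I'll check the tail position and hand in.

Run:
```python
from h import *
s=np.load("st.npy",allow_pickle=True).item();C=cam("wrist",s);p=np.load("press.npy")
X=onz(C,[[327,158]],.034)[0,:2]-p[:2];c,q=np.cos(p[2]),np.sin(p[2]);y=-q*X[0]+c*X[1]
X=onz(C,[[241,158]],.012)[0,:2]-p[:2];e=-q*X[0]+c*X[1]
print("tail y",y,"plate end",e)
if abs(y+.12)<.005: print(job_done())
```

```text
tail y -0.11982747559386929 plate end -0.2385406555523363
the job is handed in; nothing more can be done
None
```

The job is handed in after about 23 s of robot time: the walnut was clamped at the halfway stop for 1.5 s, then stamped with a full stroke. The knob is back up, the wood is against the end stop, and nothing else in view has moved.

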